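# Test the bench stop button

## Task

Check the stop button on the grey box: press its mushroom head straight down until it latches and stays down on its own when you take your fingers away, then push one end of its grip bar round clockwise (seen from above) with the fingertips until the latch lets go and the head springs back up, and leave it up and untouched. Use only pushes of the fingertips on one side of the bar at a time: never take the bar between the fingers, never force the button, and leave the small things standing round the box where they are.

Things in the scene. Friction and masses are not known exactly. Their poses are not given: they have to be found in the camera images.
- stop_station: Grey square box 110 x 110 mm, 55 mm high, screwed to the bench, with steel foot lugs reaching 71 mm out along its y, a black cable gland on its +x side and a grey collar on top (outer radius 43 mm, top at z 78 mm) round the black button. Origin: centre of its underside on the bench; z up is the button's axis. All heights given here count from the bench, head up; latched, the head is 8 mm lower.
- mushroom: Black mushroom head, radius 34 mm, dome top at z 91 mm, in the collar. Across its top stands a straight grip bar 85 mm long, 16 mm thick, from z 90 to 115 mm, whose ends overhang the collar. Origin on the button's axis, 115 mm below the bar's top; the bar runs along its y (the station's y while not twisted); it moves with the head.
- bar_top (a point): Centre of the bar's top face, on the button's axis; press here. Its y axis runs along the bar, its x axis across it.
- bar_near_side: The half of the grip bar whose flank faces the head's -x side (8 x 85 x 22 mm, below a 4 mm top strip). Its origin and axes are those of the mushroom head.
- bar_far_side: The other half, whose flank faces the head's +x side. Touching both halves at once counts as pinching; pressing on the top strip touches neither. Origin and axes are those of the mushroom head.
- stop_press (a joint): How far the head is down, m: 0 fully up, latches at about 0.008, stop at 0.0095. A spring pushes it up; about 5 N starts it, about 10 N takes it past the latch (a 12 to 15 N push is enough). When latched and let go it rests at about 0.0075.
- stop_twist (a joint): Twist of the head, rad: 0 at rest, grows clockwise seen from above, stop at 0.8. A weak spring (0.03 N m at 0, 0.08 N m at 0.5) turns it back to 0. The latch lets go at about 0.5 rad: the head then springs up 8 mm (rubbing on the fingertip may hold it back until that leaves). At 28 mm from the axis the push is about 3 N.
- flux_tin: Small white round tin, 49 mm across, 33 mm high, loose; origin at the centre of its underside. Leave it alone.
- solder_spool: Spool of solder, 51 mm across, 46 mm high, loose; origin at the centre of its underside. Leave it alone.
- relay_cube: Black relay block 28 x 30 x 26 mm, loose; origin at the centre of its underside. Leave it alone.
Things that resemble listed ones, but are neither listed nor needed, are in the scene too. There is more than one size of the stop_station; the job needs the larger.

How it is judged:
On the way, in this order (a step that is already met when the one before it is completed fails the run):
1. the head is latched down and stays down with the fingers off it, not twisted (value of joint stop_press above 0.0065 m and value of joint stop_twist below 0.15 rad and contact force between the fingers and mushroom below 0.2 N), for 0.2 s.
2. the fingers have twisted the head clockwise past the release (value of joint stop_twist above 0.42 rad and contact force between the fingers and mushroom above 0.5 N).
3. the head has sprung up and turned back, fingers off it (value of joint stop_press below 0.0015 m and value of joint stop_twist below 0.1 rad and contact force between the fingers and mushroom below 0.2 N), for 0.2 s.
At the end, for the whole second after the job is handed in: The head is fully up (within 1.5 mm) and turned back (within 0.1 rad) after having been latched and released by twisting; nothing touches it; the tin, spool and relay are at rest within 30 mm of where they stood (all of step 3 and distance of each of flux_tin, solder_spool, relay_cube from where it was at the start of the episode below 0.03 m and linear speed of each of flux_tin, solder_spool, relay_cube below 0.02 m/s).
It fails at once if the grip bar is taken between the fingers (both flanks touched at once) (contact force between the fingers and bar_near_side above 0.5 N and contact force between the fingers and bar_far_side above 0.5 N).
It fails at once if the button is forced (over 50 N) (contact force between the fingers and mushroom above 50 N).
It fails at once if a bystander is moved or lifted by more than 30 mm (distance of any of flux_tin, solder_spool, relay_cube from where it was at the start of the episode above 0.03 m).
It also fails if it takes over 45 s, if anything falls off the work surface, if the arm or the gripper's body presses on something with over 40 N, if the wrist force passes 120 N, or if a joint passes its speed limit or range.

## Robot

A 6-joint arm with a two-finger parallel gripper is mounted at the origin on a cart in front of the work surface, level with it; the furniture and walls round the work are solid. World frame = base frame: x ahead of the robot, y to its left, z up, the work surface at z = 0. Lengths are in m, angles in rad, forces in N, time in s.
With the tool pointing down it reaches from about 0.25 to 0.725 m from the base axis. Payload 4 kg.
Tool frame: the origin (TCP) lies midway between the tips of the shut fingers; the grasp point (between the pads) lies 19 mm behind it; z points along the fingers, y is the line along which they close (so a half turn about z gives the same grasp; the last joint's range is limited). The gripper opens to 85 mm and grips with 20 to 120 N. Pads are 22 mm wide; open, the fingers measure 114 mm over their backs; the gripper's body (76 mm by 85 mm) begins 54 mm behind the grasp point. The pads swing forward as they close: fully open they stand 13 mm farther back than shut.
Start: joints at [-1.155, 0.241, 0.005, 1.335, 0, 1.571], TCP at [0.202, -0.457, 0.231] pointing down, gripper open.
Joint ranges: [-2.72, 2.72], [-1.05, 1.87], [-1.09, 1.28], [-1.99, 2.15], [-1.42, 1.44], [-3.14, 3.14]. Speed limits (rad/s): [2.79, 2.79, 3.14, 3.14, 3.14, 3.14].

## Interface

Orientations are given as a unit quaternion [x, y, z, w].
In Python, from workcell import bot gives the robot as it stands. The module is installed in compiled form; this text tells all that it offers.
- The arm moves only by the tool drive_tool, never from a script. Its arguments are lists of equal length, an entry for each row: "slide": the shift along the tool's x, y, z scaled (see below), a list of three; "rotation": the turn, a rotation vector about the tool's x, y, z scaled (see below), a list of three. A call has exactly 8 rows; each row is the pose to reach, as a shift and turn from the pose commanded when the call began, along the tool's axes at that moment; what a row does not reach only later rows make up. The controller multiplies each number of a shift by 250 mm and each number of a turn by 0.5 rad. A row lasts 1/8 s, in which the tool goes at most 62.5 mm and 10.7 degrees, less where a joint would pass 70% of its speed; a pose out of reach is approached as far as the arm can. A call with a number of a shift or a turn outside -1 to 1 is refused whole. A call with a gripper value outside its range is refused whole. "gripper" is the opening, from 0 (shut) to 1 (fully open), set as the call begins (left out, the last holds). The fingers move at their own pace and stop on an object; the grip force is fixed at half the most. Time passes only in rows, so rows that repeat a pose let the fingers close, or fill a call up. It gives the time, the measured TCP pose, the force, the opening and the grip force at its end, in the units of the state.
- bot.get_obs(): the state, without advancing time (a new reading comes with each control period).
- bot.camera(name): name is "scene" or "top"; returns a dict with "image" (384x512x3 uint8, red, green, blue), "z_map" (384x512 float32, m along the optical axis (not along the pixel's ray), 0 where there is no reading), "camera_matrix" (3x3 intrinsics, pixels), "xyz" and "orientation" of the camera in the world. Camera axes: x right, y up, looking along -z (the intrinsics and any distortion apply to the point x, -y, -z); pixel columns grow to the right and rows downward; lengths in m; the calibration is good to about 2 mm. A picture is of the moment at which its call begins.
- bot.job_done(): hands the job in; it is judged then, once.
The state is a dict: "clock": time; "joint_pos": joint angles; "joint_vel": joint speeds; "tau": joint torques, N m; "eef_pos": TCP position; "tool_rot": TCP orientation; "ft_force": force on the tool from outside, world axes, zero at the start; "ft_torque": the same for the moment, N m; "grip_width": finger opening in m; "grasp_force": force on a finger pad.
Only numpy, scipy, OpenCV 4.12 (cv2) and the standard library are available. Lean on these libraries where they do the work, as an engineer would, in place of code of your own. Each camera call takes 0.05 s, during which the arm holds its last target. There are 200 camera calls.

## Working session

There is one attempt and no reset: what is moved stays moved. The work goes in short steps, Python scripts to look and compute and a tool call to move; the robot and the scene stay as the last step left them, time stands still between calls to the robot, and variables do not carry over. Pictures are saved under pics/ and viewed, at most 10 in all, crops included, and the job is handed in when it is done.

Besides the shell and the picture viewer there is one more tool, called after ">>>" as name(argument=value, ...) on one line, values as JSON. drive_tool: Moves the arm, as the interface text tells. Shifts and turns lie within -1 to 1; 1 stands for 250 mm of shift or 0.5 rad of turn. Its arguments: {"type":"object","properties":{"slide":{"type":"array","items":{"type":"array","items":{"type":"number"}}},"rotation":{"type":"array","items":{"type":"array","items":{"type":"number"}}},"gripper":{"type":"number"}},"required":["slide","rotation"]}

```bash
mkdir -p pics
cat > h.py <<'E'
import numpy as np, cv2
from scipy.spatial.transform import Rotation as R
from workcell import bot
def cloud(c):
    K=c["camera_matrix"];z=c["z_map"];v,u=np.mgrid[:384,:512]
    p=np.stack([(u-K[0,2])/K[0,0]*z,-(v-K[1,2])/K[1,1]*z,-z],-1)
    return p@R.from_quat(c["orientation"]).as_matrix().T+c["xyz"]
def save(c,n): cv2.imwrite("pics/"+n,c["image"][:,:,::-1])
E
python3 - <<'E'
from h import *
o=bot.get_obs();print(o)
for n in("top","scene"):
    c=bot.camera(n);save(c,n+"0.png");print(n,c["xyz"],c["orientation"],c["camera_matrix"].tolist());np.savez("/tmp/"+n,**c)
    P=cloud(c);print([ [P[v,u].round(3).tolist() for u in range(60,512,130)] for v in range(60,384,130)])
E
```

```text
{'clock': 0.0, 'joint_pos': array([-1.15500953e+00,  2.41458407e-01,  3.73939845e-03,  1.33518391e+00,
        1.26498357e-05,  1.57080761e+00]), 'joint_vel': array([ 1.24677832e-05,  2.49306371e-04,  4.91777403e-04, -6.14810477e-04,
        2.42637692e-03, -1.15926579e-03]), 'tau': array([ 1.17303785e-03, -3.72315609e+01,  2.52408904e+01,  1.69121136e-02,
        5.54219241e-05, -1.60667912e-05]), 'eef_pos': array([ 0.20170841, -0.45683161,  0.23039605]), 'tool_rot': array([ 9.78468509e-01,  2.06393475e-01, -2.11216664e-04, -1.03192153e-03]), 'ft_force': array([ 0.05121184, -0.52590164, -0.37413928]), 'ft_torque': array([ 0.05406127, -0.03855514, -0.00292892]), 'grasp_force': 0.0, 'grip_width': 0.08530217209388626}
top [0.45591926 0.22593037 0.96099544] [ 0.01075579 -0.02515503 -0.6964726   0.71706168] [[356.74770638916806, 0.0, 254.489115935622], [0.0, 356.74770638916806, 190.9160820331971], [0.0, 0.0, 1.0]]
[[[0.843, 0.743, 0.005], [0.857, 0.393, 0.004], [0.87, 0.038, 0.005], [0.887, -0.327, -0.002]], [[0.492, 0.724, 0.003], [0.502, 0.38, 0.005], [0.511, 0.036, 0.031], [0.524, -0.328, -0.002]], [[-0.125, 1.143, -0.871], [0.056, 0.417, -0.335], [0.111, -0.016, -0.184], [-0.077, -0.821, -0.86]]]
scene [-0.17842065  0.6434972   0.53380434] [-0.23996026  0.4546138   0.74994115 -0.41633356] [[483.21231897102933, 0.0, 250.98566759998], [0.0, 483.21231897102933, 198.3121329038273], [0.0, 0.0, 1.0]]
[[[0.958, 0.412, 0.293], [1.688, -0.255, 0.086], [0.963, -0.342, 0.216], [0.967, -0.981, 0.151]], [[0.795, 0.488, 0.063], [0.765, 0.203, 0.002], [0.604, -0.066, 0.003], [0.46, -0.372, -0.013]], [[0.463, 0.577, 0.004], [0.36, 0.402, 0.002], [0.271, 0.208, -0.021], [0.144, 0.045, 0.0]]]
```

View pics/top0.png

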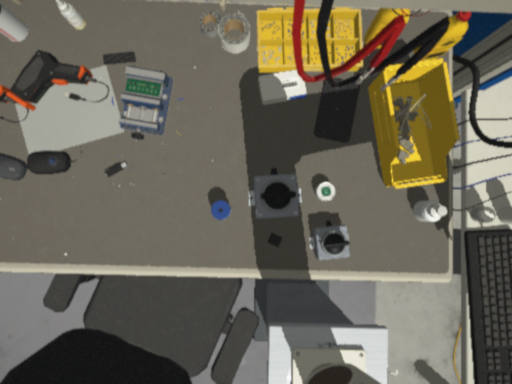

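View pics/scene0.png

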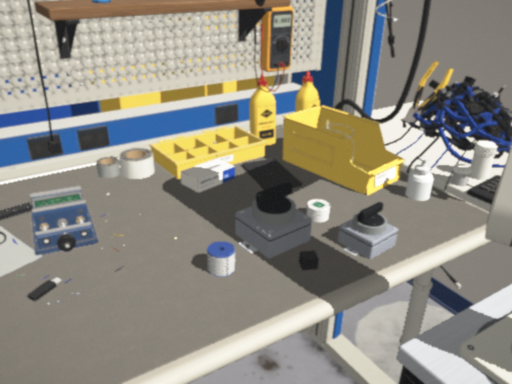

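The top view shows the larger station at about (277,195), with the gland pointing up (+x away from the robot) and the lugs left and right. The tin is at (325,190), the spool at (220,210), the relay at (274,240), and the small decoy station at (332,241). The scene view agrees. Next I measure the box and bar from depth.

Run:
```python
from h import *
for n in("top","scene"):
    c=dict(np.load(f"/tmp/{n}.npz"));P=cloud(c)
    if n=="top": c0=P[195,277,:2]; print(c0)
    near=np.linalg.norm(P[:,:,:2]-c0,axis=2)<0.09
    print(n,np.histogram(P[near][:,2],np.arange(-.01,.14,.01)))
    for lo,hi in((.046,.062),(.097,.13)):
        m=near&(P[:,:,2]>lo)&(P[:,:,2]<hi);q=P[m]
        r=cv2.minAreaRect((q[:,:2]*1000).astype(np.float32))
        print(lo,m.sum(),q.mean(0).round(4),np.median(q[:,2]).round(4),r)
        w,V=np.linalg.eigh(np.cov(q[:,:2].T));print(np.sqrt(w),V[:,1])
c=dict(np.load("/tmp/top.npz"));im=c["image"][150:250,200:350]
c2=dict(np.load("/tmp/scene.npz"));i2=c2["image"][150:280,190:410]
cv2.imwrite("pics/crop.png",np.vstack([cv2.resize(im[:,:,::-1],(450,300),interpolation=2),cv2.resize(i2[:,:,::-1],(450,266),interpolation=2)]))
```

```text
[0.49113337 0.15537709]
top (array([ 122, 1475,    2,   12,   36,   14,  943,   21,  233,  380,   20,
         25,  205,    0,    0]), array([-0.01,  0.  ,  0.01,  0.02,  0.03,  0.04,  0.05,  0.06,  0.07,
        0.08,  0.09,  0.1 ,  0.11,  0.12,  0.13,  0.14]))
0.046 958 [0.4916 0.1556 0.0544] 0.0545 ((492.8795471191406, 152.70863342285156), (109.84146881103516, 110.00760650634766), 5.187236785888672)
[0.03802354 0.03872565] [-0.95031998 -0.3112747 ]
0.097 232 [0.4925 0.1536 0.1131] 0.1134 ((492.8349304199219, 152.9847412109375), (15.917908668518066, 81.59576416015625), 5.16696834564209)
[0.00462737 0.02372357] [-0.08580721  0.99631176]
scene (array([   1, 1264,  321,  334,  358,  292,  840,  196,  362,  307,  129,
        166,  203,    0,    0]), array([-0.01,  0.  ,  0.01,  0.02,  0.03,  0.04,  0.05,  0.06,  0.07,
        0.08,  0.09,  0.1 ,  0.11,  0.12,  0.13,  0.14]))
0.046 1000 [0.4671 0.1724 0.0545] 0.0553 ((490.6962890625, 154.97677612304688), (111.35394287109375, 112.31776428222656), 5.209252834320068)
[0.02437248 0.0400626 ] [0.61466241 0.78879029]
0.097 420 [0.4861 0.1589 0.1086] 0.1098 ((489.3334655761719, 154.78109741210938), (16.836820602416992, 84.5284194946289), 4.333768844604492)
[0.00362072 0.02488968] [-0.07243471  0.99737316]
```

View pics/crop.png

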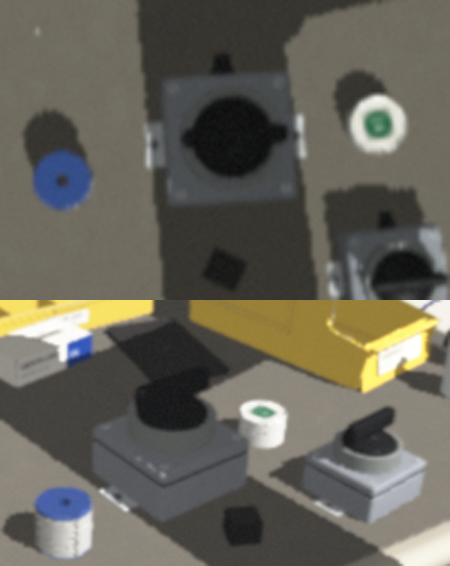

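```bash
cat >> h.py <<'E'
YAW=np.radians(5.0); C=np.array([.492,.1537])
ex=np.array([np.cos(YAW),np.sin(YAW),0]); ey=np.array([-ex[1],ex[0],0])
RG=R.from_euler('z',YAW)*R.from_quat([1,0,0,0])
def goto(p):
    o=bot.get_obs();r=R.from_quat(o["tool_rot"])
    d=np.asarray(p)-o["eef_pos"]
    print("t",round(o["clock"],2),"pos",o["eef_pos"].round(4),"f",o["ft_force"].round(1),"w",o["grip_width"].round(4))
    print("slide",(r.inv().apply(d)/.25).round(4),"rot",((r.inv()*RG).as_rotvec()/.5).round(4))
def loc(x,y,z): return np.array([*C,0])+ex*x+ey*y+[0,0,z]
E
python3 - <<'E'
from h import *
goto(loc(0,0,.2))
E
```

```text
Traceback (most recent call last):
  File "h.py", line 15, in goto
    print("t",round(o["clock"],2),"pos",o["eef_pos"].round(4),"f",o["ft_force"].round(1),"w",o["grip_width"].round(4))
                                                                                             ^^^^^^^^^^^^^^^^^^^^^
AttributeError: 'float' object has no attribute 'round'
```

```bash
sed -i 's/o\["grip_width"\].round(4)/round(o["grip_width"],4)/' h.py
python3 - <<'E'
from h import *
goto(loc(0,0,.2))
E
```

```text
t 0.1 pos [ 0.2017 -0.4569  0.2305] f [ 0.6  0.4 -0.6] w 0.0853
slide [ 2.0486 -1.765   0.1254] rot [-3.800e-03  6.000e-04  6.571e-01]
```

>>> drive_tool(slide=[[0.14, -0.12, 0], [0.28, -0.24, 0], [0.42, -0.36, 0], [0.56, -0.48, 0], [0.7, -0.6, 0], [0.84, -0.72, 0], [0.98, -0.84, 0], [0.98, -0.84, 0]], rotation=[[0, 0, 0], [0, 0, 0], [0, 0, 0], [0, 0, 0], [0, 0, 0], [0, 0, 0], [0, 0, 0], [0, 0, 0]], gripper=0)

```text
clock: 1.1
eef_pos: [0.3418, -0.164, 0.2311]
tool_rot: [0.978, 0.209, -0.0, -0.0]
ft_force: [0.1, -0.8, -0.5]
grip_width: 0.0001
grasp_force: 0.0
```

>>> drive_tool(slide=[[0.14, -0.12, 0], [0.28, -0.24, 0], [0.42, -0.36, 0], [0.56, -0.48, 0], [0.7, -0.6, 0], [0.84, -0.72, 0], [0.98, -0.84, 0], [0.98, -0.84, 0]], rotation=[[0, 0, 0], [0, 0, 0.15], [0, 0, 0.3], [0, 0, 0.45], [0, 0, 0.6], [0, 0, 0.657], [0, 0, 0.657], [0, 0, 0.657]])

```text
clock: 2.1
eef_pos: [0.4877, 0.082, 0.2305]
tool_rot: [0.997, 0.073, -0.002, -0.017]
ft_force: [-0.4, -0.2, -0.8]
grip_width: 0.0002
grasp_force: 0.0
```

Run:
```python
from h import *
goto(loc(0,0,.13))
```

```text
t 2.1 pos [0.4877 0.082  0.2305] f [-0.4 -0.2 -0.8] w 0.0002
slide [ 0.0598 -0.2675  0.4111] rot [-0.0681  0.0062  0.1197]
```

>>> drive_tool(slide=[[0, 0, 0], [0, 0, 0], [0, 0, 0], [0, 0, 0], [0, 0, 0], [0, 0, 0], [0, 0, 0], [0, 0, 0]], rotation=[[0, 0, 0], [0, 0, 0], [0, 0, 0], [0, 0, 0], [0, 0, 0], [0, 0, 0], [0, 0, 0], [0, 0, 0]])

```text
clock: 3.1
eef_pos: [0.4868, 0.0823, 0.2313]
tool_rot: [0.997, 0.073, -0.002, -0.017]
ft_force: [0.5, 0.5, 0.8]
grip_width: -0.0002
grasp_force: 0.0
```

Run:
```python
from h import *
goto(loc(0,0,.13))
```

```text
t 3.1 pos [0.4868 0.0823 0.2313] f [0.5 0.5 0.8] w -0.0002
slide [ 0.0629 -0.2655  0.4145] rot [-0.0689  0.0042  0.1197]
```

>>> drive_tool(slide=[[0.01, -0.05, 0], [0.03, -0.13, 0.05], [0.05, -0.2, 0.12], [0.063, -0.266, 0.2], [0.063, -0.266, 0.3], [0.063, -0.266, 0.38], [0.063, -0.266, 0.414], [0.063, -0.266, 0.414]], rotation=[[-0.02, 0, 0.03], [-0.04, 0, 0.06], [-0.069, 0.004, 0.09], [-0.069, 0.004, 0.12], [-0.069, 0.004, 0.12], [-0.069, 0.004, 0.12], [-0.069, 0.004, 0.12], [-0.069, 0.004, 0.12]])

```text
clock: 4.1
eef_pos: [0.5009, 0.0985, 0.1294]
tool_rot: [0.996, 0.084, -0.004, -0.022]
ft_force: [0.1, -0.4, -0.0]
grip_width: -0.0001
grasp_force: 0.0
```

Run:
```python
from h import *
goto(loc(0,0,.115))
c=bot.camera("scene");save(c,"s1.png")
cv2.imwrite("pics/s1c.png",cv2.resize(c["image"][130:280,190:390,::-1],(800,600),interpolation=2))
```

```text
t 4.1 pos [0.5009 0.0985 0.1294] f [ 0.1 -0.4 -0. ] w -0.0001
slide [ 0.0021 -0.2209  0.0676] rot [-0.0901  0.0107  0.1618]
```

View pics/s1c.png

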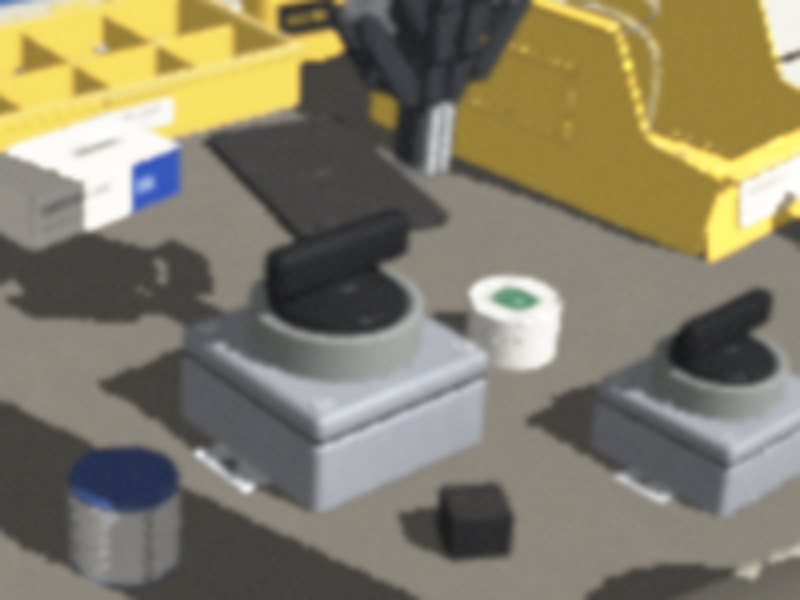

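The gripper hangs at (430,170) in the crop, to the right of the bar and still short in y, with the rotation lagging. A joint may be at its limit, so I check the joints.

Run:
```python
from h import *
print(bot.get_obs()["joint_pos"].round(3)); goto(loc(0,0,.13))
```

```text
[ 0.167  0.331 -0.146  1.096  0.045  3.141]
t 4.15 pos [0.5015 0.0985 0.1302] f [0.3 1.1 0.1] w -0.0
slide [-0.0005 -0.2236  0.011 ] rot [-0.0902  0.0073  0.1617]
```

Joint 6 is at its 3.14 limit, so I turn the tool a quarter turn the other way (tool x along the bar).

>>> drive_tool(slide=[[0, 0, -0.06], [0, 0, -0.1], [0, 0, -0.1], [0, 0, -0.1], [0, 0, -0.1], [0, 0, -0.1], [0, 0, -0.1], [0, 0, -0.1]], rotation=[[0, 0, -0.3], [0, 0, -0.6], [0, 0, -0.9], [0, 0, -1], [0, 0, -1], [0, 0, -1], [0, 0, -1], [0, 0, -1]])

```text
clock: 5.15
eef_pos: [0.5016, 0.0973, 0.1552]
tool_rot: [0.945, 0.328, 0.003, -0.022]
ft_force: [-0.8, 0.3, 0.1]
grip_width: 0.0001
grasp_force: 0.0
```

>>> drive_tool(slide=[[0, 0, 0], [0, 0, 0], [0, 0, 0], [0, 0, 0], [0, 0, 0], [0, 0, 0], [0, 0, 0], [0, 0, 0]], rotation=[[0, 0, -0.3], [0, 0, -0.6], [0, 0, -0.9], [0, 0, -1], [0, 0, -1], [0, 0, -1], [0, 0, -1], [0, 0, -1]])

```text
clock: 6.15
eef_pos: [0.5016, 0.0973, 0.1551]
tool_rot: [0.834, 0.551, 0.008, -0.021]
ft_force: [0.0, -0.7, 1.1]
grip_width: -0.0001
grasp_force: 0.0
```

```bash
sed -i "s/^RG=.*/RG=R.from_euler('z',YAW+np.pi\/2)*R.from_quat([1,0,0,0])/" h.py
python3 - <<'E'
from h import *
print(bot.get_obs()["joint_pos"].round(3)); goto(loc(0,0,.135))
E
```

```text
[ 0.165  0.31  -0.106  1.157  0.045  2.139]
t 6.15 pos [0.5016 0.0973 0.1551] f [ 0.  -0.7  1.1] w -0.0001
slide [ 0.1893 -0.1215  0.0908] rot [-0.0327 -0.0852 -0.9805]
```

>>> drive_tool(slide=[[0.06, -0.04, 0], [0.12, -0.08, 0], [0.16, -0.1, 0.03], [0.189, -0.121, 0.06], [0.189, -0.121, 0.09], [0.189, -0.121, 0.09], [0.189, -0.121, 0.09], [0.189, -0.121, 0.09]], rotation=[[-0.01, -0.02, -0.25], [-0.02, -0.05, -0.5], [-0.033, -0.085, -0.75], [-0.033, -0.085, -0.98], [-0.033, -0.085, -0.98], [-0.033, -0.085, -0.98], [-0.033, -0.085, -0.98], [-0.033, -0.085, -0.98]])

```text
clock: 7.15
eef_pos: [0.4924, 0.1532, 0.1355]
tool_rot: [0.676, 0.737, 0.0, 0.0]
ft_force: [-0.0, 0.1, -0.5]
grip_width: -0.0002
grasp_force: 0.0
```

Run:
```python
from h import *
print(bot.get_obs()["joint_pos"].round(3)); goto(loc(0,0,.115))
```

```text
[ 0.302  0.333 -0.127  1.11  -0.     1.786]
t 7.15 pos [0.4924 0.1532 0.1355] f [-0.   0.1 -0.5] w -0.0002
slide [ 0.002  -0.0016  0.0821] rot [ 0.0016 -0.0003 -0.0024]
```

>>> drive_tool(slide=[[0.002, 0, 0.03], [0.002, 0, 0.06], [0.002, 0, 0.075], [0.002, 0, 0.085], [0.002, 0, 0.092], [0.002, 0, 0.098], [0.002, 0, 0.102], [0.002, 0, 0.102]], rotation=[[0, 0, 0], [0, 0, 0], [0, 0, 0], [0, 0, 0], [0, 0, 0], [0, 0, 0], [0, 0, 0], [0, 0, 0]])

```text
clock: 8.15
eef_pos: [0.4919, 0.1541, 0.1106]
tool_rot: [0.676, 0.737, 0.0, 0.0]
ft_force: [-2.0, -0.8, 6.8]
grip_width: 0.0001
grasp_force: 3.0
```

>>> drive_tool(slide=[[0, 0, 0.004], [0, 0, 0.008], [0, 0, 0.011], [0, 0, 0.014], [0, 0, 0.016], [0, 0, 0.016], [0, 0, 0.016], [0, 0, 0.016]], rotation=[[0, 0, 0], [0, 0, 0], [0, 0, 0], [0, 0, 0], [0, 0, 0], [0, 0, 0], [0, 0, 0], [0, 0, 0]])

```text
clock: 9.15
eef_pos: [0.4921, 0.1541, 0.1068]
tool_rot: [0.676, 0.737, 0.0, 0.0]
ft_force: [-2.6, -0.9, 6.4]
grip_width: 0.0002
grasp_force: 3.5
```

>>> drive_tool(slide=[[0, 0, 0.002], [0, 0, 0.004], [0, 0, 0.006], [0, 0, 0.006], [0, 0, 0.006], [0, 0, 0.006], [0, 0, 0.006], [0, 0, 0.006]], rotation=[[0, 0, 0], [0, 0, 0], [0, 0, 0], [0, 0, 0], [0, 0, 0], [0, 0, 0], [0, 0, 0], [0, 0, 0]])

```text
clock: 10.15
eef_pos: [0.4922, 0.1541, 0.1055]
tool_rot: [0.676, 0.737, 0.001, 0.0]
ft_force: [-3.4, -0.4, 8.0]
grip_width: 0.0005
grasp_force: 4.1
```

>>> drive_tool(slide=[[0, 0, 0.002], [0, 0, 0.004], [0, 0, 0.005], [0, 0, 0.005], [0, 0, 0.005], [0, 0, 0.005], [0, 0, 0.005], [0, 0, 0.005]], rotation=[[0, 0, 0], [0, 0, 0], [0, 0, 0], [0, 0, 0], [0, 0, 0], [0, 0, 0], [0, 0, 0], [0, 0, 0]])

```text
clock: 11.15
eef_pos: [0.4925, 0.1543, 0.1054]
tool_rot: [0.676, 0.737, 0.001, 0.001]
ft_force: [-4.0, -2.1, 13.7]
grip_width: 0.0005
grasp_force: 7.2
```

That is the stop at 13.7 N. I lift off and check that it stays latched.

>>> drive_tool(slide=[[0, 0, -0.03], [0, 0, -0.08], [0, 0, -0.14], [0.02, 0.04, -0.16], [0.06, 0.09, -0.16], [0.1, 0.14, -0.16], [0.14, 0.17, -0.16], [0.14, 0.17, -0.16]], rotation=[[0, 0, 0], [0, 0, 0], [0, 0, 0], [0, 0, 0], [0, 0, 0], [0, 0, 0], [0, 0, 0], [0, 0, 0]])

```text
clock: 12.15
eef_pos: [0.5317, 0.1935, 0.1426]
tool_rot: [0.675, 0.738, 0.0, -0.0]
ft_force: [-0.3, 0.3, -0.0]
grip_width: -0.0
grasp_force: 0.0
```

Run:
```python
from h import *
goto(loc(-.036,.035,.094))
c=bot.camera("scene");save(c,"s2.png");P=cloud(c);O=cloud(np.load("/tmp/scene.npz"))
n=np.linalg.norm(P[:,:,:2]-C,axis=2)<.05
m=n&(P[:,:,2]>.092)&(P[:,:,2]<.118); print("bar z now",np.percentile(P[m][:,2],[50,80,90,97]).round(4))
n=np.linalg.norm(O[:,:,:2]-C,axis=2)<.05
m=n&(O[:,:,2]>.092)&(O[:,:,2]<.118); print("before",np.percentile(O[m][:,2],[50,80,90,97]).round(4))
cv2.imwrite("pics/s2c.png",cv2.resize(c["image"][130:280,190:390,::-1],(800,600),interpolation=2))
```

```text
t 12.15 pos [0.5317 0.1935 0.1426] f [-0.3  0.3 -0. ] w -0.0
slide [-0.0044 -0.3161  0.1944] rot [-0.     -0.0001  0.0022]
bar z now [0.1032 0.1073 0.1082 0.1089]
before [0.1082 0.1144 0.1154 0.1161]
```

View pics/s2c.png

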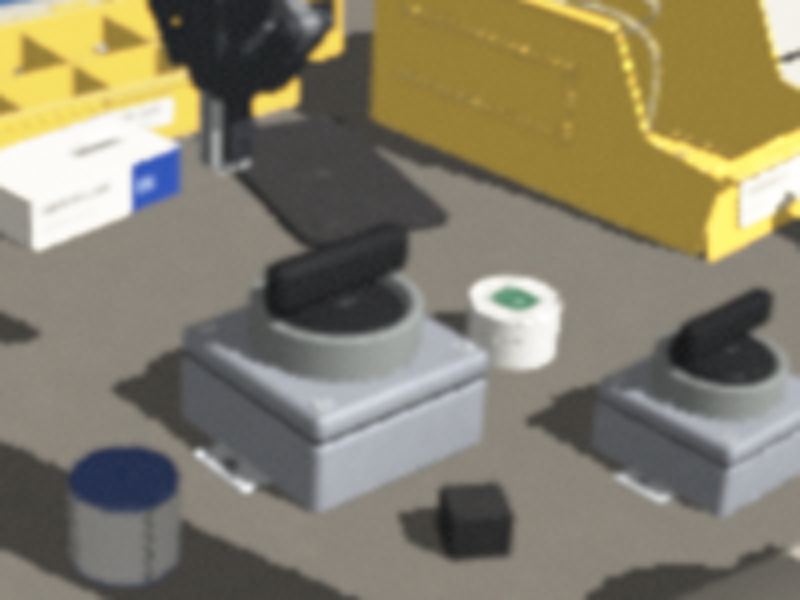

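The picture shows the head latched: the bar at (335,265) is about 7 mm lower and straight. The gripper is at (228,150) on the far side. I move over to the near side, +y end, and then down.

>>> drive_tool(slide=[[0, -0.1, 0], [0, -0.2, 0], [0, -0.28, 0], [-0.004, -0.316, 0.03], [-0.004, -0.316, 0.09], [-0.004, -0.316, 0.15], [-0.004, -0.316, 0.194], [-0.004, -0.316, 0.194]], rotation=[[0, 0, 0], [0, 0, 0], [0, 0, 0], [0, 0, 0], [0, 0, 0], [0, 0, 0], [0, 0, 0], [0, 0, 0]])

```text
clock: 13.2
eef_pos: [0.452, 0.1843, 0.0928]
tool_rot: [0.676, 0.737, -0.001, -0.001]
ft_force: [-0.2, -0.3, -0.4]
grip_width: 0.0001
grasp_force: 0.0
```

Run:
```python
from h import *
goto(loc(-.022,.035,.094))
c=bot.camera("scene")
cv2.imwrite("pics/s3c.png",cv2.resize(c["image"][130:280,190:390,::-1],(800,600),interpolation=2))
```

```text
t 13.2 pos [0.452  0.1843 0.0928] f [-0.2 -0.3 -0.4] w 0.0001
slide [ 0.004   0.0607 -0.005 ] rot [-0.0056  0.0017 -0.0005]
```

View pics/s3c.png

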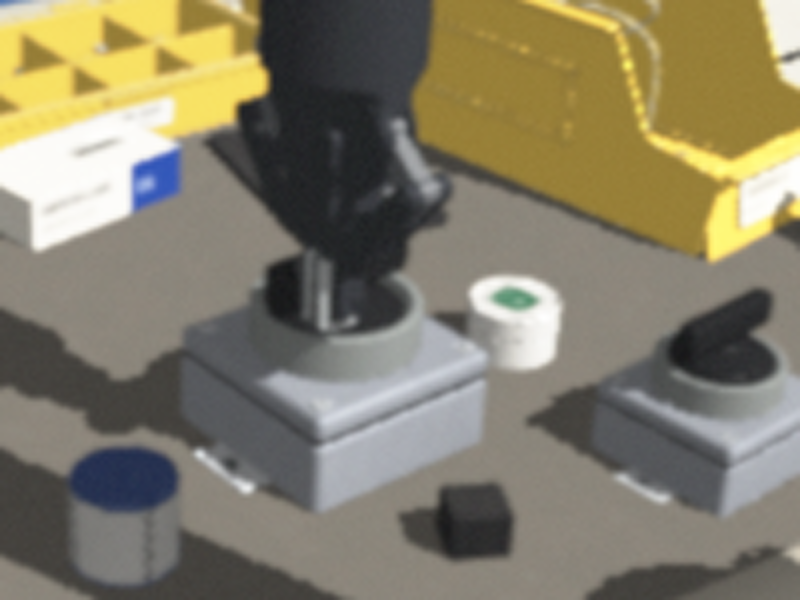

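The fingertips stand at (320,310) on the near side of the bar's +y end, with a small gap. I push toward +x in small steps.

>>> drive_tool(slide=[[0, 0.015, 0], [0, 0.03, 0], [0, 0.045, 0], [0, 0.06, 0], [0, 0.07, 0], [0, 0.08, 0], [0, 0.08, 0], [0, 0.08, 0]], rotation=[[0, 0, 0], [0, 0, 0], [0, 0, 0], [0, 0, 0], [0, 0, 0], [0, 0, 0], [0, 0, 0], [0, 0, 0]])

```text
clock: 14.25
eef_pos: [0.4726, 0.1867, 0.0944]
tool_rot: [0.676, 0.737, 0.0, -0.0]
ft_force: [-2.2, 1.2, 0.2]
grip_width: -0.0002
grasp_force: 1.0
```

>>> drive_tool(slide=[[0, 0.008, 0], [0, 0.016, 0], [0, 0.024, 0], [0, 0.03, 0], [0, 0.03, 0], [0, 0.03, 0], [0, 0.03, 0], [0, 0.03, 0]], rotation=[[0, 0, 0], [0, 0, 0], [0, 0, 0], [0, 0, 0], [0, 0, 0], [0, 0, 0], [0, 0, 0], [0, 0, 0]])

```text
clock: 15.25
eef_pos: [0.4801, 0.1872, 0.0945]
tool_rot: [0.676, 0.737, 0.0, 0.0]
ft_force: [-2.4, 2.5, 0.9]
grip_width: -0.0001
grasp_force: 1.8
```

Run:
```python
from h import *
goto(loc(-.01,.035,.094))
c=bot.camera("scene")
cv2.imwrite("pics/s4c.png",cv2.resize(c["image"][130:280,190:390,::-1],(800,600),interpolation=2))
```

```text
t 15.25 pos [0.4801 0.1872 0.0945] f [-2.4  2.5  0.9] w -0.0001
slide [ 0.0024 -0.0044  0.0019] rot [ 0.0007 -0.0002  0.    ]
```

View pics/s4c.png

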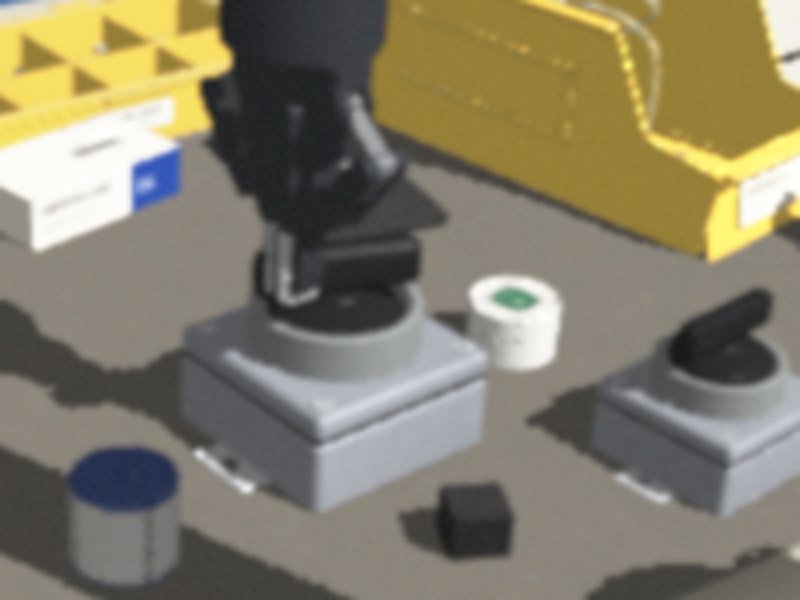

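The bar has turned clockwise, its +y end now behind the fingertips at (290,270). It is not up yet, so I push further.

>>> drive_tool(slide=[[0, 0.008, 0], [0, 0.014, 0], [0, 0.02, 0], [0, 0.024, 0], [0, 0.024, 0], [0, 0.024, 0], [0, 0.024, 0], [0, 0.024, 0]], rotation=[[0, 0, 0], [0, 0, 0], [0, 0, 0], [0, 0, 0], [0, 0, 0], [0, 0, 0], [0, 0, 0], [0, 0, 0]])

```text
clock: 16.3
eef_pos: [0.486, 0.1875, 0.0944]
tool_rot: [0.676, 0.737, -0.0, 0.0]
ft_force: [-2.8, -0.3, 1.3]
grip_width: 0.0002
grasp_force: 1.2
```

Run:
```python
from h import *
goto(loc(-.01,.035,.094))
c=bot.camera("scene");P=cloud(c)
m=(np.linalg.norm(P[:,:,:2]-C,axis=2)<.05)&(P[:,:,2]>.088)&(P[:,:,2]<.125)
l=(P-[*C,0]);y=l@ey;m&=(y<0.005)   # -y half, free of gripper
q=P[m];print(np.percentile(q[:,2],[80,90,97]).round(4))
t=q[q[:,2]>np.percentile(q[:,2],60)]
w,V=np.linalg.eigh(np.cov(t[:,:2].T));v=V[:,1]*np.sign(V[1,1]);print("twist",np.arctan2(v@ex[:2],v@ey[:2]),m.sum())
cv2.imwrite("pics/s5c.png",cv2.resize(c["image"][130:280,190:390,::-1],(800,600),interpolation=2))
```

```text
t 16.3 pos [0.486  0.1875 0.0944] f [-2.8 -0.3  1.3] w 0.0002
slide [ 0.0031 -0.028   0.0016] rot [ 0.0002  0.0005 -0.0002]
[0.1141 0.1154 0.1161]
twist 0.6263282619633324 308
```

It has released: the bar's top is back at 115 mm with a twist of about 0.63. I back off and lift.

>>> drive_tool(slide=[[0, -0.05, 0], [0, -0.11, 0], [0, -0.17, 0], [0, -0.21, 0], [0, -0.21, -0.1], [0, -0.21, -0.25], [0, -0.21, -0.35], [0, -0.21, -0.35]], rotation=[[0, 0, 0], [0, 0, 0], [0, 0, 0], [0, 0, 0], [0, 0, 0], [0, 0, 0], [0, 0, 0], [0, 0, 0]])

```text
clock: 17.35
eef_pos: [0.4353, 0.1838, 0.1841]
tool_rot: [0.676, 0.737, 0.003, 0.001]
ft_force: [-0.4, -0.4, -0.4]
grip_width: 0.0001
grasp_force: 0.0
```

Run:
```python
from h import *
goto(loc(-.1,.035,.2))
c=bot.camera("scene");P=cloud(c)
m=(np.linalg.norm(P[:,:,:2]-C,axis=2)<.05)&(P[:,:,2]>.097)&(P[:,:,2]<.125)
q=P[m];print(np.percentile(q[:,2],[80,90,97]).round(4))
t=q[q[:,2]>np.percentile(q[:,2],60)]
w,V=np.linalg.eigh(np.cov(t[:,:2].T));v=V[:,1]*np.sign(V[1,1]);print("twist",np.arctan2(v@ex[:2],v@ey[:2]),m.sum())
cv2.imwrite("pics/s6c.png",cv2.resize(c["image"][130:280,190:390,::-1],(800,600),interpolation=2))
```

```text
t 17.35 pos [0.4353 0.1838 0.1841] f [-0.4 -0.4 -0.4] w 0.0001
slide [ 0.0006 -0.184  -0.0646] rot [ 0.0114 -0.0032  0.0001]
[0.1147 0.1156 0.1164]
twist 0.010918027444474105 416
```

View pics/s6c.png

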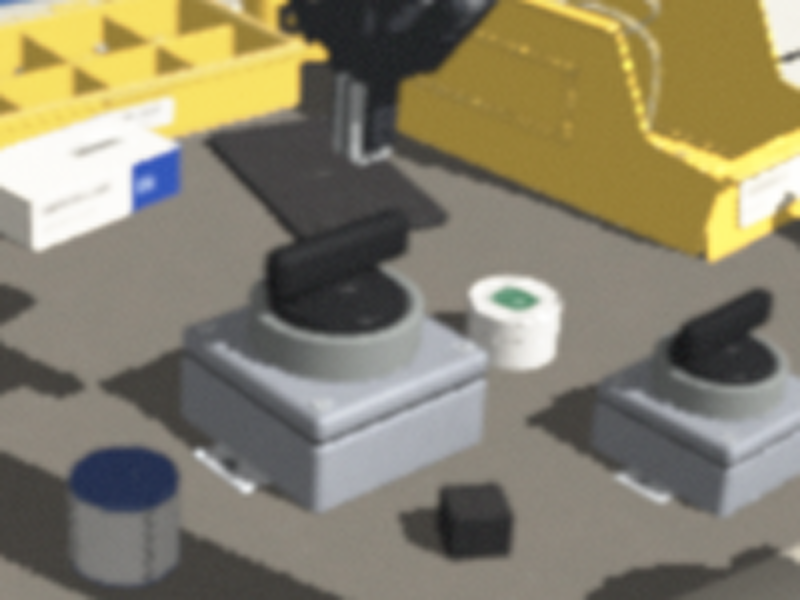

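The head is up, the bar at (335,255) is straight, the gripper is clear at (365,120), and the tin, spool and relay have not moved. I hand in.

```bash
python3 -c "
from workcell import bot
print(bot.job_done())"
```

```text
the job is handed in; nothing more can be done
None
```

The stop button was pressed until it latched (bar about 7 mm lower with the fingers off), then twisted clockwise about 0.6 rad until it released; it is back up and straight, the gripper is clear, the tin, spool and relay were not moved, and the job was handed in at about 17 s (no verdict was returned).

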